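Fold in the tote's bail arm and stack the strip carton

TASK

One of the two wire bail arms of the grey tote is still swung outwards. Swing it in until it lies flat across the tote's mouth like the other one, then stand the smaller carton (the strip carton, not the larger flat one) upright on the two arms, centred on the tote and lengthwise along it, and let go.

Things in the scene. Friction and masses are not known exactly. Their poses are not given: they have to be found in the camera images.
- tote: Open grey plastic tote, 208 (x) x 124 (y) x 70 mm high, 1.4 kg, loose; flat cassettes inside, else empty. Origin: centre of its underside, z up. Two U-shaped arms of 8 mm steel wire pivot about y axes at x = +93 mm (the one that is out) and -93 mm (already in), z = 75 mm. Folded in, their crossbars span the mouth at x = +36 and -36 mm, upper faces at z = 79 mm. Pivot lugs: to z = 80.
- bail_out (a joint): Angle (rad) of the bail arm at the tote's +x end: 0 = folded in, flat over the mouth (a stop), 1.57 = straight up, about 2.1 to 2.7 = swung out beyond the tote's end (stop at 2.7), where it starts. Pivot to crossbar 57 mm. Stiff pivot: the arm stays where it is left and moves with about 1 N at the crossbar.
- bail_out_bar (a point): Middle of the crossbar of that arm, on the wire's centre line. Round steel wire of 8 mm; the bar is 108 mm wide over its legs and parallel to the tote's y axis. It can be pinched or pushed here from above.
- carton_mid (a point): Centre of the strip carton, a closed white box with a green end, 51 (x) x 110 (y) x 72 mm high (z up), about 0.12 kg, standing loose on the worktop; the centre is 36 mm above its underside. Grasp it across the 51 mm. A larger, flatter carton with a red end (96 x 165 x 58 mm) is a bystander.
There are look-alikes about, which are no part of the job. What is shaped like the part that bears carton_mid but black or blue is not meant.

How it is judged:
On the way:
1. the bail arm is folded in, with the carton not yet on the tote (value of joint bail_out below 0.17 rad and horizontal distance between carton_mid and tote above 0.1 m), for 0.2 s.
At the end, for the whole second after the job is handed in: The arm is folded in (within 0.17 rad of flat); the strip carton stands still, released and upright (0.12 rad) on both arms (centre 108 to 122 mm above the tote's underside), centred on the tote within 18 mm each way and along it within 0.2 rad; the tote stands level on the worktop (value of joint bail_out below 0.17 rad and x of carton_mid in the frame of tote between -0.018 and 0.018 m and y of carton_mid in the frame of tote between -0.018 and 0.018 m and z of carton_mid in the frame of tote between 0.108 and 0.122 m and angle between carton_mid's own z axis and vertical below 0.12 rad and angle between tote's own z axis and vertical below 0.1 rad and height (world z) of tote below 0.01 m and angle between the y axis of carton_mid and the x axis of tote, either way round below 0.2 rad); the robot touches nothing.
It also fails if it takes over 51 s, if anything falls off the work surface, if the arm or the gripper's body presses on something with over 40 N, if the wrist force passes 120 N, or if a joint passes its speed limit or range.

ROBOT

A 6-joint arm with a two-finger parallel gripper is mounted at the origin on a cart in front of the work surface, level with it; the furniture and walls round the work are solid. World frame = base frame: x ahead of the robot, y to its left, z up, the work surface at z = 0. Lengths are in m, angles in rad, forces in N, time in s.
With the tool pointing down it reaches from about 0.325 to 0.775 m from the base axis. Payload 5.5 kg.
Tool frame: the origin (TCP) lies midway between the tips of the shut fingers; the grasp point (between the pads) lies 19 mm behind it; y points along the fingers, z is the direction in which the jaws open and shut, and the axes are right-handed (so a half turn about y gives the same grasp; the last joint's range is limited). The gripper opens to 88 mm and grips with 3 to 60 N. Pads are 20 mm wide; open, the fingers measure 115 mm over their backs; the gripper's body (75 mm by 178 mm) begins 61 mm behind the grasp point.
Start: joints at [-1.365, 0.091, 1.231, -0, 1.82, -0.057], TCP at [0.156, -0.579, 0.223] pointing down, gripper open.
Joint ranges: [-2.87, 2.87], [-0.86, 2.18], [0.17, 2.46], [-1.51, 4.65], [0.06, 2.69], [-2.65, 2.65]. Speed limits (rad/s): [2.57, 2.57, 3.01, 3.14, 3.14, 3.14].

INTERFACE

Orientations are given as a 3x3 rotation matrix whose columns are the frame's x, y, z axes.
In Python, from bench import robot gives the robot as it stands.
- The arm moves only by the shell command python3 -m creep 'ROWS' [FORCE]. ROWS is JSON, a list of rows, each an object of numbers: "tx", "ty", "tz": the shift along the tool's x, y, z in m; "rx", "ry", "rz": the turn, a rotation vector about the tool's x, y, z in degrees; "fingers": the closure, from -1 (fully open) to 1 (shut), so that 0 is half open. In form: [{"tx": .., "ty": .., "tz": .., "rx": .., "ry": .., "rz": .., "fingers": ..}, ...]. A call has 1 to 8 rows; each row is the pose to reach, as a shift and turn from the pose measured when the call began, along the tool's axes at that moment; what a row does not reach only later rows make up. A row lasts 1/12 s, in which the tool goes at most 41.7 mm and 7.16 degrees, less where a joint would pass 70% of its speed; a pose out of reach is approached as far as the arm can. A call with a gripper value outside its range is refused whole. The fingers move at their own pace and stop on an object; FORCE is the grip in N (left out, the last holds). Time passes only in rows, so rows that repeat a pose let the fingers close. It gives the time, the measured TCP pose, the force and the opening at its end, in the units of the state.
- robot.read_state(): the state, without advancing time (a new reading comes with each control period).
- robot.capture(name): name is "side" or "top"; returns the picture (480x640x3 uint8, red, green, blue); there is no depth.
- robot.camera_params(name): a dict with "intrinsics" (3x3 intrinsics, pixels), "eye" and "orientation" of the camera in the world. Camera axes: x right, y down, z forward; pixel columns grow to the right and rows downward; lengths in m; the calibration is good to about 2 mm. A picture is of the moment at which its call begins. camera_params takes no time and is no camera call.
- robot.job_done(): hands the job in, once; it reports no verdict.
Trained networks look in the newest picture that a camera, given by its name, has taken for a name from the list of things; names that differ only in an ending like _2 or _b are one class to them, and where a whole thing is asked for, a point or a joint stands for the part that bears it (a point fixed in the world has none). Each returns a list of dicts, best first, with "confidence" (0 to 1); they miss things now and then, are a little off and sometimes report something else, mostly with a low value. They report only what shows in the picture. A call takes as long as a camera call. They do not tell look-alikes from the thing itself.
- robot.spot_in(label, camera): "point" ([x, y, z] in m, in world coordinates, good to about 4 mm: the middle of the surface that is visible of it).
The state is a dict: "clock": time; "joint_pos": joint angles; "joint_velocities": joint speeds; "joint_efforts": joint torques, N m; "position": TCP position; "tool_rot": TCP orientation; "ft_force": force on the tool from outside, world axes, zero at the start; "wrist_torque": the same for the moment, N m; "grip_width": finger opening in m.
Only numpy, scipy, OpenCV 4.12 (cv2) and the standard library are available. Lean on these libraries where they do the work, as an engineer would, in place of code of your own. Each camera call takes 0.05 s, during which the arm holds its last target. There are 200 camera calls.

## Working session

There is one attempt and no reset: what is moved stays moved. The work goes in short steps, Python scripts to look and compute and a shell command to move; the robot and the scene stay as the last step left them, time stands still between calls to the robot, and variables do not carry over. Pictures are saved under pics/ and viewed, about 8 in all and at most 12, crops included, and the job is handed in when it is done.

```bash
mkdir -p pics; python3 - <<'E'
from bench import robot
import cv2, numpy as np
for c in ("top","side"):
    im=robot.capture(c); cv2.imwrite(f"pics/{c}0.png",im[:,:,::-1])
    p=robot.camera_params(c); print(c,np.round(p["eye"],3),np.round(p["orientation"],3).tolist(),np.round(p["intrinsics"],1).tolist())
    for l in ("tote","bail_out","bail_out_bar","carton_mid"):
        print(l,[(np.round(d["point"],3).tolist(),round(d["confidence"],2)) for d in robot.spot_in(l,c)])
s=robot.read_state(); print(s["clock"],s["position"],np.round(s["tool_rot"],3).tolist(),s["grip_width"])
E
```

```text
top [0.393 0.053 1.214] [[-0.062, -0.978, 0.2], [-0.998, 0.062, -0.011], [-0.002, -0.2, -0.98]] [[453.9, 0.0, 318.5], [0.0, 453.9, 240.6], [0.0, 0.0, 1.0]]
tote [([0.468, -0.176, 0.007], 0.69)]
bail_out [([0.516, -0.067, 0.123], 0.56)]
bail_out_bar [([0.517, -0.063, 0.125], 0.48)]
carton_mid [([0.798, 0.009, 0.074], 0.97), ([0.491, 0.165, 0.069], 0.76), ([0.447, 0.33, 0.074], 0.7)]
side [0.185 0.658 0.525] [[-0.787, -0.336, 0.518], [-0.617, 0.395, -0.681], [0.024, -0.855, -0.518]] [[437.2, 0.0, 319.8], [0.0, 437.2, 242.3], [0.0, 0.0, 1.0]]
tote [([0.459, -0.164, 0.043], 0.8)]
bail_out [([0.503, -0.054, 0.12], 0.59)]
bail_out_bar [([0.508, -0.061, 0.12], 0.84)]
carton_mid [([0.484, 0.186, 0.058], 0.82), ([0.798, 0.024, 0.047], 0.8), ([0.431, 0.347, 0.072], 0.62)]
0.5 [ 0.15586736 -0.5794047   0.2225976 ] [[-0.966, -0.0, 0.26], [-0.26, 0.0, -0.966], [0.0, -1.0, -0.0]] 0.08781527739952347
```

View pics/top0.png

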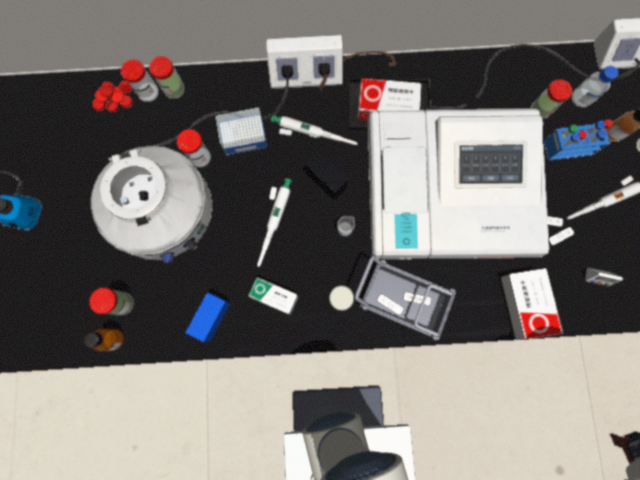

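View pics/side0.png

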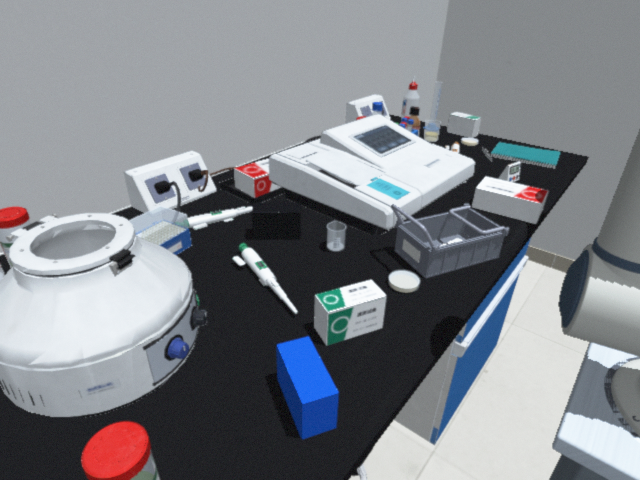

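Top view: the white carton with the green end is at about (273,295), with a blue look-alike at (207,317). The tote is at about (405,297), and its out-swung bail is the left one, near (365,275). A white analyser stands just behind the tote. I'll crop for corners.

```bash
python3 - <<'E'
import cv2
im=cv2.imread("pics/top0.png")
cv2.imwrite("pics/topc.png",cv2.resize(im[235:350,240:470],None,fx=3.4,fy=3.4,interpolation=cv2.INTER_CUBIC))
im=cv2.imread("pics/side0.png")
cv2.imwrite("pics/sidec.png",cv2.resize(im[190:350,310:520],None,fx=3.7,fy=3.7,interpolation=cv2.INTER_CUBIC))
E
```

```text
(no output)
```

View pics/topc.png

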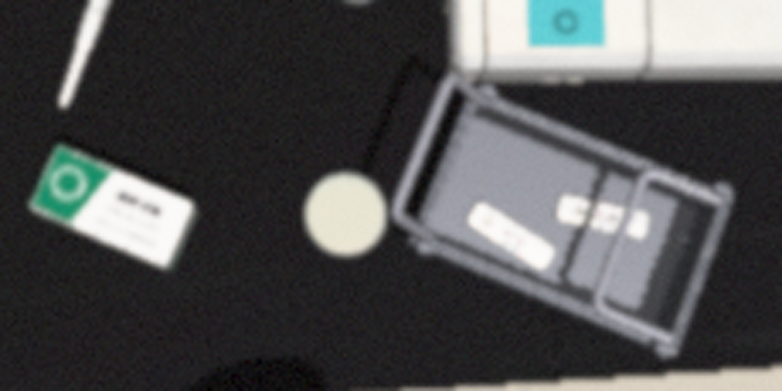

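View pics/sidec.png

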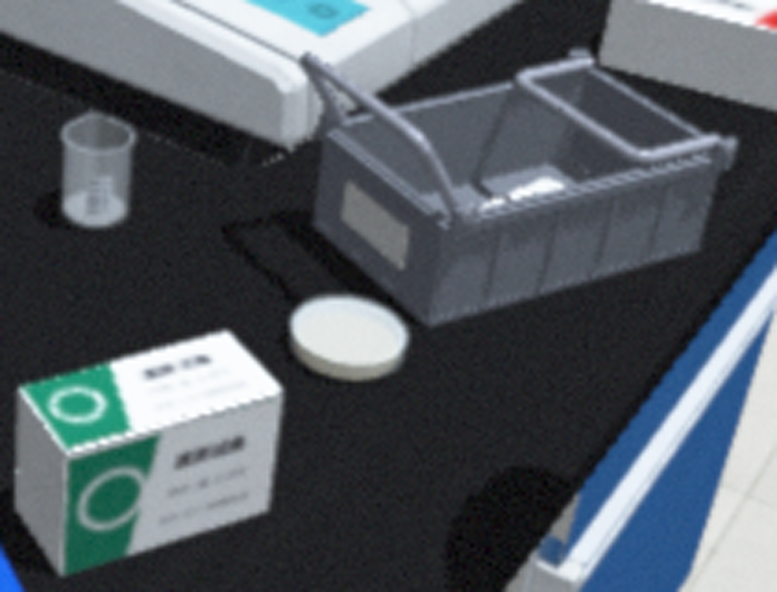

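```bash
cat > h.py <<'E'
import numpy as np
from bench import robot
def px(c,u,v,z):
    p=robot.camera_params(c);K,R,e=[np.array(p[k]) for k in("intrinsics","orientation","eye")]
    d=R@np.linalg.solve(K,[u,v,1]); return e+d*(z-e[2])/d[2]
def tc(u,v,z): return px("top",240+(u+.5)/3.4-.5,235+(v+.5)/3.4-.5,z)
def sc(u,v,z): return px("side",310+(u+.5)/3.7-.5,190+(v+.5)/3.7-.5,z)
E
python3 - <<'E'
from h import *
np.set_printoptions(precision=4,suppress=True)
def show(n,P):
    P=np.array(P);print(n,P[:,:2].tolist(),"c",P.mean(0)); print([ (round(float(np.linalg.norm(b-a)),3),round(float(np.degrees(np.arctan2(*(b-a)[1::-1]))),1)) for a,b in zip(P,np.roll(P,-1,0))])
show("carton top",[tc(*q,.072) for q in((62,143),(30,207),(172,270),(196,207))])
show("carton side",[sc(*q,.072) for q in((20,390),(65,450),(283,392),(228,333))])
show("lugs top",[tc(*q,.077) for q in((487,92),(425,245),(665,350),(725,192))])
show("inbar",[tc(*q,.079) for q in((650,175),(605,303))])
for z in(.11,.12,.13): show("outbar%g"%z,[tc(*q,z) for q in((450,80),(400,215))]); show("outbar side",[sc(*q,z) for q in((310,62),(430,150))])
show("totebottom side",[sc(*q,0) for q in((430,322),(700,250))])
for z in (.05,.08,.1,.12): print(z,tc(465,78,z),sc(300,85,z))
print(sc(290,150,0),"dish",tc(345,213,.015))
E
```

```text
carton top [[0.5423490729334208, 0.19935780588479798], [0.49645686979858394, 0.2246045219717114], [0.44407608755681927, 0.1224090958545955], [0.48879290619443866, 0.10245634916163514]] c [0.4929 0.1622 0.072 ]
[(0.052, 151.2), (0.115, -117.1), (0.049, -24.0), (0.111, 61.1)]
carton side [[0.538592836485934, 0.20140198840108237], [0.4979066225960595, 0.2213903969092349], [0.44622483875426905, 0.12623953737821447], [0.489766061468543, 0.10383926909217522]] c [0.4931 0.1632 0.072 ]
[(0.045, 153.8), (0.108, -118.5), (0.049, -27.2), (0.109, 63.4)]
lugs top [[0.5599799049082669, -0.11858185155616463], [0.45030877391583046, -0.06316604402635698], [0.3647874829027211, -0.22943772735807855], [0.4749926747432921, -0.28634164349518043]] c [ 0.4625 -0.1744  0.077 ]
[(0.123, 153.2), (0.187, -117.2), (0.124, -27.3), (0.188, 63.1)]
inbar [[0.49070293371673585, -0.23225511307451918], [0.4006188471078416, -0.18943079959698625]] c [ 0.4457 -0.2108  0.079 ]
[(0.1, 154.6), (0.1, -25.4)]
outbar0.11 [[0.565567819411811, -0.08765859676875251], [0.4708506633339352, -0.04378804947002046]] c [ 0.5182 -0.0657  
[... 600 characters left out ...]
6, -0.04203204607641055]] c [ 0.5159 -0.0636  0.13  ]
[(0.102, 155.1), (0.102, -24.9)]
outbar side [[0.5518634288601421, -0.06921153678000103], [0.4562763704783504, -0.022253883746360614]] c [ 0.5041 -0.0457  0.13  ]
[(0.106, 153.8), (0.106, -26.2)]
totebottom side [[0.45667035894053465, -0.06617324871958818], [0.3642551049604362, -0.24056983962106893]] c [ 0.4105 -0.1534  0.    ]
[(0.197, -117.9), (0.197, 62.1)]
0.05 [ 0.5758 -0.1069  0.05  ] [ 0.6144 -0.183   0.05  ]
0.08 [ 0.5711 -0.1028  0.08  ] [ 0.5873 -0.1299  0.08  ]
0.1 [ 0.5679 -0.1     0.1   ] [ 0.5692 -0.0945  0.1   ]
0.12 [ 0.5648 -0.0973  0.12  ] [ 0.5511 -0.0591  0.12  ]
[ 0.617  -0.1851  0.    ] dish [ 0.4817 -0.0098  0.015 ]
```

```bash
cat >> h.py <<'E'
from scipy.spatial.transform import Rotation as Rn
C=np.array([.4625,-.174]);Y=np.radians(63);U=np.array([np.cos(Y),np.sin(Y)]);V=np.array([-U[1],U[0]])
def T(u,v,z): return np.r_[C+u*U+v*V,z]
def go(p,yaw=Y):
    s=robot.read_state();R=np.array(s["tool_rot"])
    x=-np.r_[np.cos(yaw),np.sin(yaw),0];y=np.r_[0,0,-1.];D=np.c_[x,y,np.cross(x,y)]
    print("t",np.round(s["clock"],2),"shift mm",np.round(R.T@(p-np.array(s["position"]))*1e3,1),"rot",np.round(Rn.from_matrix(R.T@D).as_rotvec(degrees=True),1),"F",np.round(s["ft_force"],1),"w",round(s["grip_width"],4))
E
python3 -c "
from h import *
go(T(.155,0,.223))"
```

```text
t 0.5 shift mm [-5.053e+02 -4.000e-01 -4.269e+02] rot [  0.  -47.9  -0. ] F [ 0.4 -0.1 -0.6] w 0.0878
```

```bash
P='{"tx":-0.505,"ty":0,"tz":-0.427,"ry":-48,"fingers":1}'; python3 -m creep '[{"tx":-0.253,"tz":-0.213,"ry":-48,"fingers":1},{"tx":-0.253,"tz":-0.213,"ry":-48,"fingers":1},{"tx":-0.253,"tz":-0.213,"ry":-48,"fingers":1},{"tx":-0.253,"tz":-0.213,"ry":-48,"fingers":1},{"tx":-0.505,"tz":-0.427,"ry":-48,"fingers":1},{"tx":-0.505,"tz":-0.427,"ry":-48,"fingers":1},{"tx":-0.505,"tz":-0.427,"ry":-48,"fingers":1},{"tx":-0.505,"tz":-0.427,"ry":-48,"fingers":1}]' 20; python3 -c "
from h import *
go(T(.155,0,.223))"
```

```text
t 0.5 shift mm [-5.053e+02 -4.000e-01 -4.269e+02] rot [  0.  -47.9  -0. ] F [ 0.4 -0.1 -0.6] w 0.0878schema error: expected keys tx, ty, tz, rx, ry, rz, fingers
```

All the keys are required in every row.

```bash
python3 -m creep '[{"tx":-0.505,"ty":0,"tz":-0.427,"rx":0,"ry":-48,"rz":0,"fingers":1},{"tx":-0.505,"ty":0,"tz":-0.427,"rx":0,"ry":-48,"rz":0,"fingers":1},{"tx":-0.505,"ty":0,"tz":-0.427,"rx":0,"ry":-48,"rz":0,"fingers":1},{"tx":-0.505,"ty":0,"tz":-0.427,"rx":0,"ry":-48,"rz":0,"fingers":1},{"tx":-0.505,"ty":0,"tz":-0.427,"rx":0,"ry":-48,"rz":0,"fingers":1},{"tx":-0.505,"ty":0,"tz":-0.427,"rx":0,"ry":-48,"rz":0,"fingers":1},{"tx":-0.505,"ty":0,"tz":-0.427,"rx":0,"ry":-48,"rz":0,"fingers":1},{"tx":-0.505,"ty":0,"tz":-0.427,"rx":0,"ry":-48,"rz":0,"fingers":1}]' 20; python3 -c "
from h import *
go(T(.155,0,.223))"
```

```text
clock: 1.17
position: [0.3464, -0.3037, 0.223]
tool_rot: [[-0.449, 0.001, 0.893], [-0.893, -0.001, -0.449], [0.0, -1.0, 0.001]]
ft_force: [1.3, -0.5, -0.2]
grip_width: 0.0378
t 1.17 shift mm [-3.23e+02 -1.00e-01  4.63e+01] rot [-0.1  0.3  0. ] F [ 1.3 -0.5 -0.2] w 0.0378
```

```bash
python3 -m creep '[{"tx":-0.323,"ty":0,"tz":0.046,"rx":0,"ry":0,"rz":0,"fingers":1},{"tx":-0.323,"ty":0,"tz":0.046,"rx":0,"ry":0,"rz":0,"fingers":1},{"tx":-0.323,"ty":0,"tz":0.046,"rx":0,"ry":0,"rz":0,"fingers":1},{"tx":-0.323,"ty":0,"tz":0.046,"rx":0,"ry":0,"rz":0,"fingers":1},{"tx":-0.323,"ty":0,"tz":0.046,"rx":0,"ry":0,"rz":0,"fingers":1},{"tx":-0.323,"ty":0,"tz":0.046,"rx":0,"ry":0,"rz":0,"fingers":1},{"tx":-0.323,"ty":0,"tz":0.046,"rx":0,"ry":0,"rz":0,"fingers":1},{"tx":-0.323,"ty":0,"tz":0.046,"rx":0,"ry":0,"rz":0,"fingers":1}]'; python3 -c "
from h import *
go(T(.155,0,.223));go(T(.155,0,.1))"
```

```text
clock: 1.83
position: [0.5336, -0.0332, 0.2231]
tool_rot: [[-0.448, 0.001, 0.894], [-0.894, -0.0, -0.448], [-0.0, -1.0, 0.001]]
ft_force: [0.7, -0.3, 0.3]
grip_width: 0.0002
t 1.83 shift mm [2.8 0.1 0.6] rot [-0.1  0.4 -0. ] F [ 0.7 -0.3  0.3] w 0.0002
t 1.83 shift mm [  2.8 123.1   0.4] rot [-0.1  0.4 -0. ] F [ 0.7 -0.3  0.3] w 0.0002
```

```bash
python3 -m creep '[{"tx":0.002,"ty":0.04,"tz":0,"rx":0,"ry":0,"rz":0,"fingers":1},{"tx":0.002,"ty":0.08,"tz":0,"rx":0,"ry":0,"rz":0,"fingers":1},{"tx":0.002,"ty":0.11,"tz":0,"rx":0,"ry":0,"rz":0,"fingers":1},{"tx":0.002,"ty":0.12,"tz":0,"rx":0,"ry":0,"rz":0,"fingers":1},{"tx":0.01,"ty":0.12,"tz":0,"rx":0,"ry":0,"rz":0,"fingers":1},{"tx":0.02,"ty":0.12,"tz":0,"rx":0,"ry":0,"rz":0,"fingers":1},{"tx":0.03,"ty":0.12,"tz":0,"rx":0,"ry":0,"rz":0,"fingers":1},{"tx":0.04,"ty":0.12,"tz":0,"rx":0,"ry":0,"rz":0,"fingers":1}]'; python3 -c "
from h import *
go(T(.155,0,.223));go(T(.058,0,.1))"
```

```text
clock: 2.5
position: [0.5168, -0.0705, 0.1065]
tool_rot: [[-0.449, 0.007, 0.894], [-0.894, -0.001, -0.449], [-0.002, -1.0, 0.007]]
ft_force: [0.3, 0.7, 0.9]
grip_width: 0.0006
t 2.5 shift mm [ -38.3 -116.4   -0.4] rot [-0.4  0.3 -0.1] F [0.3 0.7 0.9] w 0.0006
t 2.5 shift mm [58.9  6.4 -1.8] rot [-0.4  0.3 -0.1] F [0.3 0.7 0.9] w 0.0006
```

```bash
python3 -m creep '[{"tx":0.01,"ty":0.003,"tz":0,"rx":0,"ry":0,"rz":0,"fingers":1},{"tx":0.02,"ty":0.006,"tz":0,"rx":0,"ry":0,"rz":0,"fingers":1},{"tx":0.03,"ty":0.006,"tz":0,"rx":0,"ry":0,"rz":0,"fingers":1},{"tx":0.04,"ty":0.006,"tz":0,"rx":0,"ry":0,"rz":0,"fingers":1},{"tx":0.05,"ty":0.006,"tz":0,"rx":0,"ry":0,"rz":0,"fingers":1},{"tx":0.057,"ty":0.006,"tz":0,"rx":0,"ry":0,"rz":0,"fingers":1},{"tx":0.057,"ty":0.006,"tz":0,"rx":0,"ry":0,"rz":0,"fingers":1}]'; python3 - <<'E'
from h import *
import cv2
go(T(.058,0,.1));go(T(.034,0,.14))
im=robot.capture("side")
cv2.imwrite("pics/side1.png",cv2.resize(im[130:300,330:540,::-1],None,fx=3.5,fy=3.5,interpolation=cv2.INTER_CUBIC))
E
```

```text
clock: 3.08
position: [0.4906, -0.1215, 0.0993]
tool_rot: [[-0.449, 0.006, 0.893], [-0.893, 0.001, -0.449], [-0.004, -1.0, 0.005]]
ft_force: [2.1, 6.2, -4.8]
grip_width: 0.0006
t 3.08 shift mm [ 1.5 -0.7 -1.2] rot [-0.3  0.3 -0.2] F [ 2.1  6.2 -4.8] w 0.0006
t 3.08 shift mm [ 25.4 -40.8  -1.2] rot [-0.3  0.3 -0.2] F [ 2.1  6.2 -4.8] w 0.0006
```

View pics/side1.png

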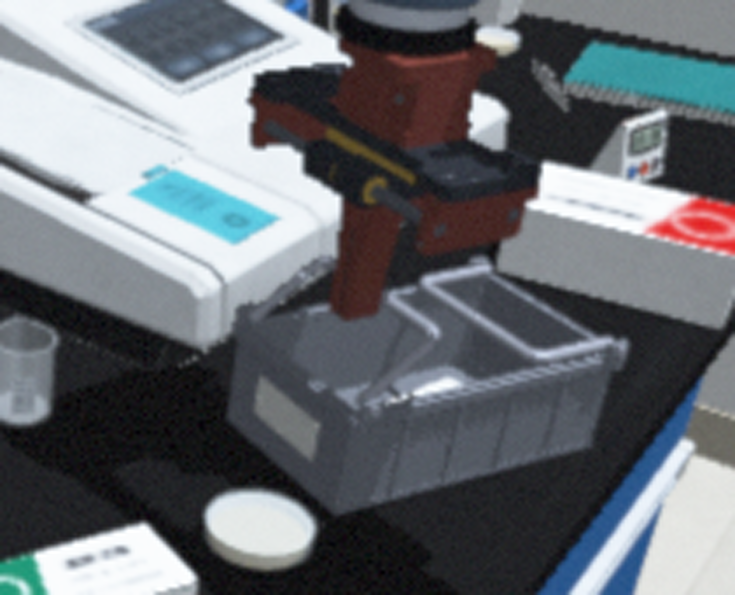

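The bar is ahead of the finger, about 40° above flat (crop (415,320)). Next I'll back off, lift, and press it down from above.

```bash
python3 -m creep '[{"tx":-0.006,"ty":0,"tz":0,"rx":0,"ry":0,"rz":0,"fingers":1},{"tx":-0.006,"ty":-0.035,"tz":0,"rx":0,"ry":0,"rz":0,"fingers":1},{"tx":-0.006,"ty":-0.04,"tz":0,"rx":0,"ry":0,"rz":0,"fingers":1},{"tx":0.015,"ty":-0.04,"tz":0,"rx":0,"ry":0,"rz":0,"fingers":1},{"tx":0.015,"ty":-0.03,"tz":0,"rx":0,"ry":0,"rz":0,"fingers":1},{"tx":0.016,"ty":-0.02,"tz":0,"rx":0,"ry":0,"rz":0,"fingers":1},{"tx":0.018,"ty":-0.01,"tz":0,"rx":0,"ry":0,"rz":0,"fingers":1},{"tx":0.021,"ty":0,"tz":0,"rx":0,"ry":0,"rz":0,"fingers":1}]'; python3 -c "
from h import *
go(T(.036,0,.079))"
```

```text
clock: 3.8
position: [0.4811, -0.1393, 0.0973]
tool_rot: [[-0.449, 0.005, 0.894], [-0.894, 0.002, -0.449], [-0.004, -1.0, 0.003]]
ft_force: [0.1, 0.5, 0.3]
grip_width: 0.0004
t 3.8 shift mm [ 3.4 18.3 -0.9] rot [-0.2  0.3 -0.2] F [0.1 0.5 0.3] w 0.0004
```

```bash
python3 -m creep '[{"tx":0.001,"ty":0.006,"tz":0,"rx":0,"ry":0,"rz":0,"fingers":1},{"tx":0.002,"ty":0.012,"tz":0,"rx":0,"ry":0,"rz":0,"fingers":1},{"tx":0.003,"ty":0.016,"tz":0,"rx":0,"ry":0,"rz":0,"fingers":1},{"tx":0.003,"ty":0.019,"tz":0,"rx":0,"ry":0,"rz":0,"fingers":1},{"tx":0.003,"ty":0.019,"tz":0,"rx":0,"ry":0,"rz":0,"fingers":1}]'; python3 -c "
from h import *
go(T(.036,0,.079))"
```

```text
clock: 4.22
position: [0.4796, -0.1418, 0.079]
tool_rot: [[-0.449, 0.004, 0.894], [-0.894, 0.002, -0.449], [-0.004, -1.0, 0.003]]
ft_force: [-2.9, 1.8, 3.8]
grip_width: 0.0005
t 4.22 shift mm [ 0.5 -0.  -0.6] rot [-0.2  0.3 -0.2] F [-2.9  1.8  3.8] w 0.0005
```

```bash
python3 -m creep '[{"tx":0,"ty":-0.04,"tz":0,"rx":0,"ry":0,"rz":0,"fingers":1},{"tx":0,"ty":-0.08,"tz":0,"rx":0,"ry":0,"rz":0,"fingers":1},{"tx":-0.278,"ty":-0.08,"tz":-0.125,"rx":0,"ry":0,"rz":0,"fingers":-1},{"tx":-0.278,"ty":-0.08,"tz":-0.125,"rx":0,"ry":0,"rz":0,"fingers":-1},{"tx":-0.278,"ty":-0.08,"tz":-0.125,"rx":0,"ry":0,"rz":0,"fingers":-1},{"tx":-0.278,"ty":-0.08,"tz":-0.125,"rx":0,"ry":0,"rz":0,"fingers":-1},{"tx":-0.278,"ty":-0.08,"tz":-0.125,"rx":0,"ry":0,"rz":0,"fingers":-1},{"tx":-0.278,"ty":-0.08,"tz":-0.125,"rx":0,"ry":0,"rz":0,"fingers":-1}]'; python3 - <<'E'
from h import *
import cv2
go(np.r_[.493,.1627,.15],np.radians(62.5))
for c,b in (("top",(235,350,330,470)),("side",(180,290,380,520))):
    im=robot.capture(c)[b[0]:b[1],b[2]:b[3],::-1]
    cv2.imwrite(f"pics/{c}2.png",cv2.resize(im,None,fx=5,fy=5,interpolation=cv2.INTER_CUBIC))
E
```

```text
clock: 4.88
position: [0.4898, 0.11, 0.1599]
tool_rot: [[-0.449, 0.005, 0.894], [-0.894, 0.002, -0.449], [-0.004, -1.0, 0.004]]
ft_force: [0.1, -0.1, -0.0]
grip_width: 0.0367
t 4.88 shift mm [-48.5  10.1 -20.8] rot [-0.2  0.8 -0.3] F [ 0.1 -0.1 -0. ] w 0.0367
```

View pics/top2.png

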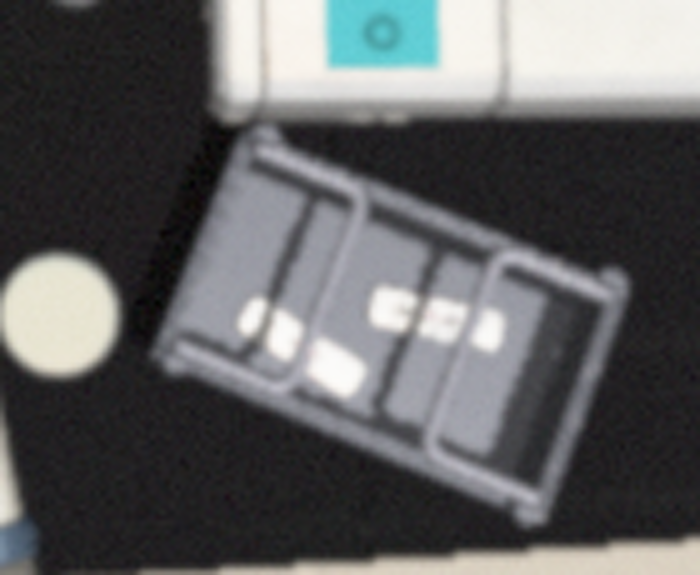

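The bail now lies flat, with both crossbars across the mouth (crop (340,290) and (465,345)). Next I'll re-measure the tote and go for the carton.

```bash
python3 - <<'E'
from h import *
f=lambda u,v,z:px("top",330+(u+.5)/5-.5,235+(v+.5)/5-.5,z)[:2]
L=[f(*q,.077) for q in((265,137),(173,360),(533,515),(615,282))]
B=[f(*q,.079) for q in((370,205),(285,385),(500,258),(435,440))]
print(np.mean(L,0),np.mean(B,0)); g=lambda d:np.degrees(np.arctan2(d[1],d[0]))
print(g(L[0]-L[3]),g(L[1]-L[2]),g(L[0]-L[1])-90+180,g(B[0]+B[1]-B[2]-B[3]),g(B[0]-B[1])+90,g(B[2]-B[3])+90)
E
python3 -m creep '[{"tx":-0.048,"ty":0.01,"tz":-0.021,"rx":0,"ry":0.8,"rz":0,"fingers":-1},{"tx":-0.048,"ty":0.01,"tz":-0.021,"rx":0,"ry":0.8,"rz":0,"fingers":-1},{"tx":-0.048,"ty":0.01,"tz":-0.021,"rx":0,"ry":0.8,"rz":0,"fingers":-1},{"tx":-0.048,"ty":0.01,"tz":-0.021,"rx":0,"ry":0.8,"rz":0,"fingers":-1},{"tx":-0.048,"ty":0.01,"tz":-0.021,"rx":0,"ry":0.8,"rz":0,"fingers":-1},{"tx":-0.048,"ty":0.01,"tz":-0.021,"rx":0,"ry":0.8,"rz":0,"fingers":-1}]'
python3 -c "
from h import *
go(np.r_[.493,.1627,.022],np.radians(62.5))"
```

```text
[ 0.46246329 -0.17433628] [ 0.46259899 -0.17490314]
63.432313243107096 63.11969028850279 62.846603246840345 65.11388592482822 59.517117344268996 64.32540359060353
clock: 5.48
position: [0.4922, 0.1645, 0.1503]
tool_rot: [[-0.456, 0.005, 0.89], [-0.89, 0.004, -0.456], [-0.006, -1.0, 0.003]]
ft_force: [0.5, -0.7, -0.3]
grip_width: 0.0849
t 5.48 shift mm [  2.  128.2   1.2] rot [-0.2  0.4 -0.3] F [ 0.5 -0.7 -0.3] w 0.0849
```

```bash
python3 -m creep '[{"tx":0.002,"ty":0.03,"tz":0.001,"rx":-0.2,"ry":0.4,"rz":-0.3,"fingers":-1},{"tx":0.002,"ty":0.06,"tz":0.001,"rx":-0.2,"ry":0.4,"rz":-0.3,"fingers":-1},{"tx":0.002,"ty":0.09,"tz":0.001,"rx":-0.2,"ry":0.4,"rz":-0.3,"fingers":-1},{"tx":0.002,"ty":0.115,"tz":0.001,"rx":-0.2,"ry":0.4,"rz":-0.3,"fingers":-1},{"tx":0.002,"ty":0.127,"tz":0.001,"rx":-0.2,"ry":0.4,"rz":-0.3,"fingers":-1},{"tx":0.002,"ty":0.128,"tz":0.001,"rx":-0.2,"ry":0.4,"rz":-0.3,"fingers":-1},{"tx":0.002,"ty":0.128,"tz":0.001,"rx":-0.2,"ry":0.4,"rz":-0.3,"fingers":0.2},{"tx":0.002,"ty":0.128,"tz":0.001,"rx":-0.2,"ry":0.4,"rz":-0.3,"fingers":0.4}]' 15
python3 -m creep '[{"tx":0,"ty":0,"tz":0,"rx":0,"ry":0,"rz":0,"fingers":0.6},{"tx":0,"ty":0,"tz":0,"rx":0,"ry":0,"rz":0,"fingers":1},{"tx":0,"ty":0,"tz":0,"rx":0,"ry":0,"rz":0,"fingers":1},{"tx":0,"ty":0,"tz":0,"rx":0,"ry":0,"rz":0,"fingers":1},{"tx":0,"ty":0,"tz":0,"rx":0,"ry":0,"rz":0,"fingers":1}]' 15
python3 -c "
from h import *
go(np.r_[.493,.1627,.022],np.radians(62.5))"
```

```text
clock: 6.15
position: [0.4941, 0.1627, 0.0244]
tool_rot: [[-0.462, 0.003, 0.887], [-0.887, 0.002, -0.462], [-0.003, -1.0, 0.001]]
ft_force: [-0.1, 0.0, 0.6]
grip_width: 0.0778
clock: 6.57
position: [0.4943, 0.1631, 0.0253]
tool_rot: [[-0.462, 0.003, 0.887], [-0.887, 0.003, -0.462], [-0.004, -1.0, 0.002]]
ft_force: [-2.5, 1.0, 3.7]
grip_width: 0.0498
t 6.57 shift mm [ 1.   3.3 -1. ] rot [-0.1 -0.  -0.2] F [-2.5  1.   3.7] w 0.0498
```

```bash
python3 -m creep '[{"tx":0,"ty":-0.02,"tz":0,"rx":0,"ry":0,"rz":0,"fingers":1},{"tx":0,"ty":-0.05,"tz":0,"rx":0,"ry":0,"rz":0,"fingers":1},{"tx":0,"ty":-0.08,"tz":0,"rx":0,"ry":0,"rz":0,"fingers":1},{"tx":0,"ty":-0.11,"tz":0,"rx":0,"ry":0,"rz":0,"fingers":1},{"tx":0,"ty":-0.14,"tz":0,"rx":0,"ry":0,"rz":0,"fingers":1},{"tx":0,"ty":-0.16,"tz":0,"rx":0,"ry":0,"rz":0,"fingers":1},{"tx":0,"ty":-0.16,"tz":0,"rx":0,"ry":0,"rz":0,"fingers":1}]'; python3 -c "
from h import *
go(T(0,0,.185)+[.001,0,0])"
```

```text
clock: 7.15
position: [0.4956, 0.1631, 0.1906]
tool_rot: [[-0.462, 0.011, 0.887], [-0.887, 0.004, -0.462], [-0.009, -1.0, 0.008]]
ft_force: [1.2, 0.6, -0.8]
grip_width: 0.05
t 7.15 shift mm [313.8   3.8 127.3] rot [-0.5 -0.5 -0.5] F [ 1.2  0.6 -0.8] w 0.05
```

```bash
python3 -m creep '[{"tx":0.03,"ty":0.004,"tz":0.012,"rx":-0.5,"ry":-0.5,"rz":-0.5,"fingers":1},{"tx":0.06,"ty":0.004,"tz":0.024,"rx":-0.5,"ry":-0.5,"rz":-0.5,"fingers":1},{"tx":0.09,"ty":0.004,"tz":0.036,"rx":-0.5,"ry":-0.5,"rz":-0.5,"fingers":1},{"tx":0.12,"ty":0.004,"tz":0.049,"rx":-0.5,"ry":-0.5,"rz":-0.5,"fingers":1},{"tx":0.15,"ty":0.004,"tz":0.061,"rx":-0.5,"ry":-0.5,"rz":-0.5,"fingers":1},{"tx":0.18,"ty":0.004,"tz":0.073,"rx":-0.5,"ry":-0.5,"rz":-0.5,"fingers":1},{"tx":0.21,"ty":0.004,"tz":0.085,"rx":-0.5,"ry":-0.5,"rz":-0.5,"fingers":1},{"tx":0.24,"ty":0.004,"tz":0.097,"rx":-0.5,"ry":-0.5,"rz":-0.5,"fingers":1}]'; python3 -c "
from h import *
go(T(0,0,.185)+[.001,0,0])"
```

```text
clock: 7.82
position: [0.4697, -0.0959, 0.1828]
tool_rot: [[-0.454, -0.003, 0.891], [-0.891, 0.001, -0.454], [0.0, -1.0, -0.003]]
ft_force: [0.7, -0.6, -1.4]
grip_width: 0.0498
t 7.82 shift mm [72.4 -2.2 29.9] rot [ 0.2 -0.   0. ] F [ 0.7 -0.6 -1.4] w 0.0498
```

```bash
python3 -m creep '[{"tx":0.03,"ty":0,"tz":0.012,"rx":0.2,"ry":0,"rz":0,"fingers":1},{"tx":0.055,"ty":0,"tz":0.023,"rx":0.2,"ry":0,"rz":0,"fingers":1},{"tx":0.068,"ty":0,"tz":0.028,"rx":0.2,"ry":0,"rz":0,"fingers":1},{"tx":0.072,"ty":0,"tz":0.03,"rx":0.2,"ry":0,"rz":0,"fingers":1},{"tx":0.072,"ty":0,"tz":0.03,"rx":0.2,"ry":0,"rz":0,"fingers":1},{"tx":0.072,"ty":0,"tz":0.03,"rx":0.2,"ry":0,"rz":0,"fingers":1}]'; python3 - <<'E'
from h import *
import cv2
go(T(0,0,.116)+[.001,0,0])
im=robot.capture("side")
cv2.imwrite("pics/side3.png",cv2.resize(im[110:290,340:540,::-1],None,fx=3.3,fy=3.3,interpolation=cv2.INTER_CUBIC))
E
```

```text
clock: 8.32
position: [0.4636, -0.173, 0.1816]
tool_rot: [[-0.454, -0.001, 0.891], [-0.891, 0.001, -0.454], [-0.0, -1.0, -0.001]]
ft_force: [-1.0, 0.1, -1.5]
grip_width: 0.0501
t 8.32 shift mm [ 0.9 65.6  0.5] rot [ 0.1 -0.  -0. ] F [-1.   0.1 -1.5] w 0.0501
```

View pics/side3.png

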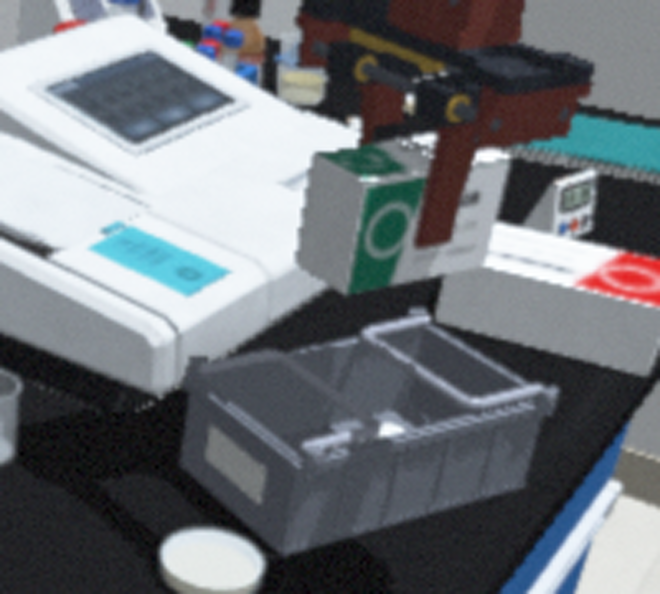

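The carton hangs level over the tote (crop (400,220)), and both bails are in. I'll lower it.

```bash
python3 -m creep '[{"tx":0.001,"ty":0.02,"tz":0,"rx":0,"ry":0,"rz":0,"fingers":1},{"tx":0.001,"ty":0.04,"tz":0,"rx":0,"ry":0,"rz":0,"fingers":1},{"tx":0.001,"ty":0.055,"tz":0,"rx":0,"ry":0,"rz":0,"fingers":1},{"tx":0.001,"ty":0.065,"tz":0,"rx":0,"ry":0,"rz":0,"fingers":1},{"tx":0.001,"ty":0.069,"tz":0,"rx":0,"ry":0,"rz":0,"fingers":1},{"tx":0.001,"ty":0.072,"tz":0,"rx":0,"ry":0,"rz":0,"fingers":1},{"tx":0.001,"ty":0.074,"tz":0,"rx":0,"ry":0,"rz":0,"fingers":1},{"tx":0.001,"ty":0.074,"tz":0,"rx":0,"ry":0,"rz":0,"fingers":1}]'; python3 -c "
from h import *
go(T(0,0,.104)+[.001,0,0])"
```

```text
clock: 9.03
position: [0.4636, -0.1734, 0.1085]
tool_rot: [[-0.453, 0.0, 0.891], [-0.891, 0.0, -0.453], [-0.0, -1.0, 0.0]]
ft_force: [0.0, 0.2, -1.8]
grip_width: 0.0502
t 9.03 shift mm [0.5 4.5 0.2] rot [-0.  0. -0.] F [ 0.   0.2 -1.8] w 0.0502
```

```bash
python3 -m creep '[{"tx":0,"ty":0.002,"tz":0,"rx":0,"ry":0,"rz":0,"fingers":1},{"tx":0,"ty":0.003,"tz":0,"rx":0,"ry":0,"rz":0,"fingers":1},{"tx":0,"ty":0.004,"tz":0,"rx":0,"ry":0,"rz":0,"fingers":1},{"tx":0,"ty":0.0045,"tz":0,"rx":0,"ry":0,"rz":0,"fingers":1},{"tx":0,"ty":0.0045,"tz":0,"rx":0,"ry":0,"rz":0,"fingers":1},{"tx":0,"ty":0.0045,"tz":0,"rx":0,"ry":0,"rz":0,"fingers":1}]'; python3 -c "
from h import *
go(T(0,0,.104)+[.001,0,0])"
```

```text
clock: 9.53
position: [0.4637, -0.1735, 0.1043]
tool_rot: [[-0.453, 0.001, 0.891], [-0.891, -0.0, -0.453], [-0.0, -1.0, 0.001]]
ft_force: [-0.3, -0.4, 0.6]
grip_width: 0.0497
t 9.53 shift mm [0.5 0.3 0. ] rot [-0.  0. -0.] F [-0.3 -0.4  0.6] w 0.0497
```

Contact: the vertical force went from −1.8 to +0.6 N. I'll release and retreat.

```bash
python3 -m creep '[{"tx":0,"ty":0,"tz":0,"rx":0,"ry":0,"rz":0,"fingers":0.3},{"tx":0,"ty":0,"tz":0,"rx":0,"ry":0,"rz":0,"fingers":0},{"tx":0,"ty":0,"tz":0,"rx":0,"ry":0,"rz":0,"fingers":-0.3},{"tx":0,"ty":0,"tz":0,"rx":0,"ry":0,"rz":0,"fingers":-0.7},{"tx":0,"ty":0,"tz":0,"rx":0,"ry":0,"rz":0,"fingers":-0.7},{"tx":0,"ty":0,"tz":0,"rx":0,"ry":0,"rz":0,"fingers":-0.7},{"tx":0,"ty":0,"tz":0,"rx":0,"ry":0,"rz":0,"fingers":-0.7}]'
python3 -m creep '[{"tx":0,"ty":-0.01,"tz":0,"rx":0,"ry":0,"rz":0,"fingers":-0.7},{"tx":0,"ty":-0.03,"tz":0,"rx":0,"ry":0,"rz":0,"fingers":-0.7},{"tx":0,"ty":-0.06,"tz":0,"rx":0,"ry":0,"rz":0,"fingers":-0.7},{"tx":0,"ty":-0.09,"tz":0,"rx":0,"ry":0,"rz":0,"fingers":-0.7},{"tx":0,"ty":-0.12,"tz":0,"rx":0,"ry":0,"rz":0,"fingers":-0.7},{"tx":-0.04,"ty":-0.14,"tz":0,"rx":0,"ry":0,"rz":0,"fingers":-0.7},{"tx":-0.08,"ty":-0.14,"tz":0,"rx":0,"ry":0,"rz":0,"fingers":-0.7},{"tx":-0.12,"ty":-0.14,"tz":0,"rx":0,"ry":0,"rz":0,"fingers":-0.7}]'
python3 -m creep '[{"tx":-0.04,"ty":0,"tz":0,"rx":0,"ry":0,"rz":0,"fingers":-0.7},{"tx":-0.08,"ty":0,"tz":0,"rx":0,"ry":0,"rz":0,"fingers":-0.7},{"tx":-0.12,"ty":0,"tz":0,"rx":0,"ry":0,"rz":0,"fingers":-0.7},{"tx":-0.15,"ty":0,"tz":0,"rx":0,"ry":0,"rz":0,"fingers":-0.7},{"tx":-0.15,"ty":0,"tz":0,"rx":0,"ry":0,"rz":0,"fingers":-0.7},{"tx":-0.15,"ty":0,"tz":0,"rx":0,"ry":0,"rz":0,"fingers":-0.7}]'
python3 - <<'E'
from h import *
import cv2
for c,b in (("top",(235,350,330,470)),("side",(150,290,380,540))):
    im=robot.capture(c)[b[0]:b[1],b[2]:b[3],::-1]
    print(c,[(np.round(d["point"],3).tolist(),round(d["confidence"],2)) for d in robot.spot_in("carton_mid",c)])
    cv2.imwrite(f"pics/{c}4.png",cv2.resize(im,None,fx=4,fy=4,interpolation=cv2.INTER_CUBIC))
E
```

```text
clock: 10.12
position: [0.4637, -0.1735, 0.1044]
tool_rot: [[-0.453, 0.001, 0.891], [-0.891, -0.0, -0.453], [-0.0, -1.0, 0.001]]
ft_force: [-0.5, 0.3, -0.2]
grip_width: 0.0743
clock: 10.78
position: [0.5191, -0.066, 0.2481]
tool_rot: [[-0.456, 0.006, 0.89], [-0.89, -0.001, -0.456], [-0.002, -1.0, 0.006]]
ft_force: [0.5, -0.5, -0.7]
grip_width: 0.0745
clock: 11.28
position: [0.5876, 0.069, 0.2483]
tool_rot: [[-0.453, 0.005, 0.891], [-0.892, -0.001, -0.453], [-0.001, -1.0, 0.005]]
ft_force: [-0.7, -0.1, 0.2]
grip_width: 0.0746
top [([0.447, 0.331, 0.077], 0.92), ([0.46, -0.167, 0.148], 0.9), ([0.843, 0.03, 0.074], 0.44)]
side [([0.459, -0.141, 0.126], 0.93), ([0.799, 0.026, 0.046], 0.88), ([0.433, 0.35, 0.072], 0.56)]
```

View pics/top4.png

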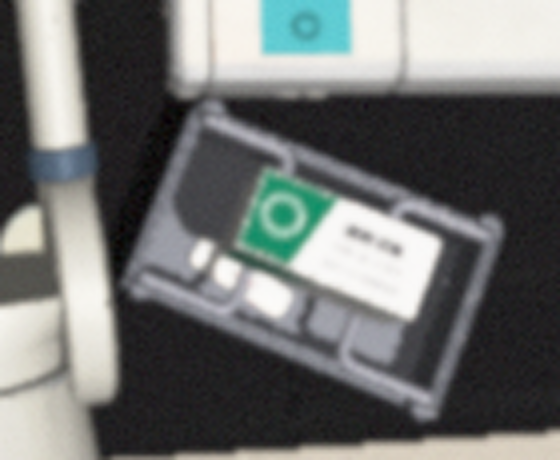

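View pics/side4.png

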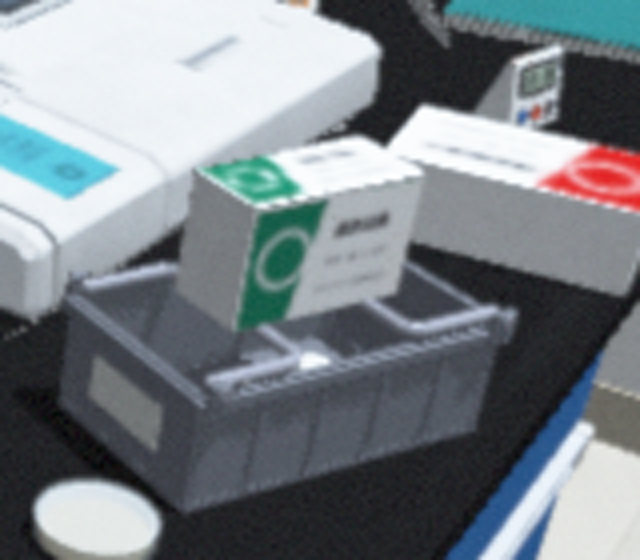

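The carton stands upright across both bars. As a last check, I'll get its centre in the tote frame from the top corners at z = 0.151, then hand in.

```bash
python3 - <<'E'
from h import *
f=lambda u,v,z:px("top",330+(u+.5)/4-.5,235+(v+.5)/4-.5,z)[:2]
K=[f(*q,.151) for q in((263,168),(237,248),(412,322),(443,240))]
L=[f(*q,.077) for q in((210,110),(138,288),(427,412),(493,226))]
c=np.mean(L,0);d=np.mean(K,0)-c;g=lambda d:np.degrees(np.arctan2(d[1],d[0]))
print(c,"in tote",d@U,d@V,"yaw",g(K[0]+K[1]-K[2]-K[3]),g(L[0]+L[1]-L[2]-L[3]))
robot.job_done()
E
```

```text
[ 0.46228026 -0.17424842] in tote 0.0021695705688696888 -0.0016882881933751486 yaw 63.7808260058013 63.42381947771534
the job is handed in; nothing more can be done
```

The job is done and handed in at about 11.5 s on the robot's clock. I pushed the out-swung bail past vertical and pressed it flat with the shut fingers. Then I gripped the white carton with the green end across its 51 mm, set it on both crossbars, released it and moved the arm clear.

- **Carton position:** it stands about 2 mm off the tote's centre each way, and its yaw is within 0.4° of the tote's. This comes from corners I picked in the top picture.
- **Upright and bail:** in the side picture the carton looks upright on both bars, and the top picture taken after folding showed the bail flat. I did not measure tilt or bail angle.
- **Height:** the tool was within about 1 mm of the expected height when the carton touched the bars, so its centre should be near 115 mm.
- **Tote:** the tote had not moved to within about 1 mm.
- **Disagreement:** the network's points for the carton differed. The top one was about 7 mm from centre. The side one was about 33 mm off, roughly what the middle of the visible faces would give. I relied on the corners instead.

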